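# Set the parts washer to step 5 and start it

## Task

Start the parts washer at step 5. With a fingertip, gently push the pointer handle of the rotary selector round clockwise, counting the clicks, until it rests at step 5 (the bar mark is off, step 0, and each dot after it is one click further) and take the finger off it; only then press the flat start button on the loose push-button box fully in and let it go. Only touch and push: do not grip or force the handle, do not pick up or shift the push-button box, do not press its mushroom-shaped stop button, and leave everything else on the bench where it is.

Things in the scene. Friction and masses are not known exactly. Their poses are not given: they have to be found in the camera images.
- selector_box: Grey box bolted to the bench, 160 x 160 x 60 mm high, selector on top. Origin at the centre of its underside; x points away from the robot, y left (box square on), z up. Marks on top, 66 mm from the axis: a bar (off, step 0) 105 degrees counter-clockwise from x, then seven dots (steps 1 to 7), each 30 degrees further clockwise from above; step 5 is 45 degrees clockwise of x.
- selector_axis (a point): Centre of the selector, on its vertical axis, at the height of the box's flat, free top face. The black handle on it has a round hub (36 mm across, 13 mm high) and one straight bar, 14 mm wide, its top 33 mm above the box top, reaching from 16 mm behind the axis to 52 mm in front of it (the pointing end, with a white line).
- pointer_tip (a point): The pointing end of the selector's handle, at the top of the bar, 52 mm from the axis and 33 mm above the box top. x of the point points along the bar, outwards.
- selector (a joint): Selector angle in rad: 0 at off (step 0), growing clockwise from above; one click is 0.5236 rad (30 degrees), step 5 is 2.618; stops just past steps 0 and 7. Starts at step 0, 1 or 2. A sprung detent pulls it to the nearest step: a click takes about 2 to 4 N sideways on the bar 40 mm from the axis, then the handle jumps ahead into the next step by itself and stays.
- button_box: Loose grey push-button box, 76 mm (its x) by 150 mm (its y) and 50 mm high, 0.7 kg, two black buttons on top, 74 mm apart along its y. Origin at the centre of its underside, z up.
- start_top (a point): Centre of the top of the flat round start button: 32 mm across, standing 14 mm above the box top, at the box's -y end (37 mm from the middle). Pressed straight down; 6 mm travel, about 5 N at full depth, springs back.
- start_button (a joint): Travel of the flat start button in m: 0 out, 0.006 fully in.
- stop_top (a point): Centre of the top of the mushroom-shaped stop button: 40 mm across the cap, standing 28 mm above the box top, at the box's +y end. Not to be pressed.
- stop_button (a joint): Travel of the mushroom stop button in m: 0 out, 0.006 fully in.
- socket: Bystander: steel socket, cylinder 30 mm across, 45 mm high; leave alone.
- valve: Bystander: turned aluminium valve body, 48 mm across at the foot, 75 mm high; leave alone.
- screwdriver: Bystander: screwdriver lying down; leave alone.
- wrench: Bystander: steel wrench lying down; leave alone.
- spray_can: Bystander: spray can, 62 mm across, 200 mm high; leave alone.
- oil_bottle: Bystander: oil bottle, 56 mm across, 150 mm high; leave alone.
- nut_tray: Bystander: open steel tray of nuts, 110 x 90 x 30 mm; leave alone.
- hammer: Bystander: hammer lying down; leave alone.
Things that resemble listed ones, but are neither listed nor needed, are in the scene too. What is shaped like the selector_box but red is not meant.

How it is judged:
On the way, in this order (a step that is already met when the one before it is completed fails the run):
1. the selector rests at step 5 with the finger off it (value of joint selector between 2.518 and 2.718 rad and contact force between each of the fingers, the arm and selector below 0.3 N and velocity of joint selector below 0.1 rad/s), for 0.2 s.
2. the start button is pressed fully in (value of joint selector between 2.518 and 2.718 rad and value of joint start_button above 0.0045 m), for 0.05 s.
At the end, for the whole second after the job is handed in: The selector rests at step 5 (within 0.1 rad of 2.618), the start button has been pressed (4.5 mm or more) after that and is out again, the stop button is out, and the push-button box lies flat within 20 mm of where it was (value of joint selector between 2.518 and 2.718 rad and value of joint each of start_button, stop_button below 0.002 m and height (world z) of button_box below 0.005 m and angle between button_box's own z axis and vertical below 0.05 rad and distance of button_box from where it was at the start of the episode below 0.02 m and linear speed of button_box below 0.02 m/s); the robot touches nothing.
It fails at once if the start button is pressed (over 3 mm) while the selector is not at step 5 (within 0.15 rad) (value of joint start_button above 0.003 m and not (value of joint selector between 2.468 and 2.768 rad)).
It fails at once if the stop button is pressed (over 3 mm) (value of joint stop_button above 0.003 m).
It fails at once if the selector handle is gripped or forced (over 18 N) (contact force between the fingers and selector above 18 N).
It fails at once if the push-button box is lifted by 8 mm, or shifted by 25 mm (height (world z) of button_box above 0.008 m or distance of button_box from where it was at the start of the episode above 0.025 m).
It fails at once if a bystander is moved by more than 20 mm (distance of any of socket, valve, screwdriver, wrench, spray_can, oil_bottle, nut_tray, hammer from where it was at the start of the episode above 0.02 m).
It also fails if it takes over 72 s, if anything falls off the work surface, if the arm or the gripper's body presses on something with over 40 N, if the wrist force passes 120 N, or if a joint passes its speed limit or range.

## Robot

A 6-joint arm with a two-finger parallel gripper is mounted at the origin on the work surface. World frame = base frame: x ahead of the robot, y to its left, z up, the work surface at z = 0. Lengths are in m, angles in rad, forces in N, time in s.
With the tool pointing down it reaches from about 0.325 to 0.875 m from the base axis. Payload 4.4 kg.
Tool frame: the origin (TCP) lies on the centre line of the jaws, within the pads' length; the fingertips stand 25 mm ahead of it and the grasp point (between the pads) lies 6 mm ahead of it; z points along the fingers, y is the direction in which the jaws open and shut (so a half turn about z gives the same grasp; the last joint's range is limited). The gripper opens to 85 mm and grips with 20 to 120 N. Pads are 22 mm wide; open, the fingers measure 114 mm over their backs; the gripper's body (76 mm by 85 mm) begins 54 mm behind the grasp point. The pads swing forward as they close: fully open they stand 13 mm farther back than shut.
Start: joints at [-1.399, 0.207, 1.542, -0, 1.393, -0.15], TCP at [0.182, -0.545, 0.231] pointing down, gripper open.
Joint ranges: [-2.73, 2.73], [-0.86, 2.22], [0.23, 2.46], [-1.11, 4.25], [0.08, 2.63], [-2.82, 2.82]. Speed limits (rad/s): [2.79, 2.79, 3.14, 3.14, 3.14, 3.14].

## Interface

Orientations are given as a rotation vector (axis times angle).
In Python, from cell import r gives the robot as it stands.
- The arm moves only by the tool carry_out, never from a script. Its argument "targets" is a list of rows, each an object with "xyz": the shift along the tool's x, y, z in m, a list of three; "rotation": the turn, a rotation vector about the tool's x, y, z in rad, a list of three; "jaw": the opening, from -1 (shut) to 1 (fully open). A call has 1 to 12 rows; each row is the pose to reach, as a shift and turn from the pose commanded when the call began, along the tool's axes at that moment; what a row does not reach only later rows make up. A row lasts 1/12 s, in which the tool goes at most 41.7 mm and 7.16 degrees, less where a joint would pass 70% of its speed; a pose out of reach is approached as far as the arm can. A call with a gripper value outside its range is refused whole. The fingers move at their own pace and stop on an object; the grip force is fixed at half the most. Time passes only in rows, so rows that repeat a pose let the fingers close. It gives the time, the measured TCP pose, the force and the opening at its end, in the units of the state.
- r.get_obs(): the state, without advancing time (a new reading comes with each control period).
- r.snapshot(name): name is "scene" or "top" or "wrist"; returns a dict with "pixels" (400x640x3 uint8, red, green, blue), "intrinsics" (3x3 intrinsics, pixels), "R" (3x3) and "t" (3): a world point X has camera coordinates R X + t. Camera axes: x right, y down, z forward; pixel columns grow to the right and rows downward; lengths in m; the calibration is good to about 2 mm. The wrist camera is an equidistant fisheye: a pixel r from the principal point sees the ray r / f radians off the axis. A picture is of the moment at which its call begins. There is no depth.
- r.sign_off(): hands the job in, once; it reports no verdict.
The state is a dict: "time_s": time; "joint_pos": joint angles; "qvel": joint speeds; "joint_efforts": joint torques, N m; "ee_pos": TCP position; "tcp_rot": TCP orientation; "ft_force": force on the tool from outside, world axes, zero at the start; "torque": the same for the moment, N m; "grip_width": finger opening in m.
Only numpy, scipy, OpenCV 4.12 (cv2) and the standard library are available. Lean on these libraries where they do the work, as an engineer would, in place of code of your own. Each camera call takes 0.05 s, during which the arm holds its last target.

## Working session

There is one attempt and no reset: what is moved stays moved. The work goes in short steps, Python scripts to look and compute and a tool call to move; the robot and the scene stay as the last step left them, time stands still between calls to the robot, and variables do not carry over. Pictures are saved under pics/ and viewed, and the job is handed in when it is done.

Besides the shell and the picture viewer there is one more tool, called after "Call:" as name([rows], argument=value, ...), one row to a line, values as JSON. carry_out: Moves the arm, as the interface text tells. Its arguments: {"type":"object","properties":{"targets":{"type":"array"}},"required":["targets"]}

```bash
mkdir -p pics
python3 - <<'E'
from cell import r
import cv2,numpy as np
for n in("scene","top","wrist"):
    s=r.snapshot(n); cv2.imwrite(f"pics/{n}0.png",s["pixels"][:,:,::-1])
    np.savez(f"{n}0.npz",**s)
    print(n,s["intrinsics"],s["R"],s["t"])
print(r.get_obs())
E
```

```text
scene [[381.7043215    0.         317.25556593]
 [  0.         381.7043215  202.24182323]
 [  0.           0.           1.        ]] [[-0.41657779  0.90909593  0.002744  ]
 [ 0.63278665  0.29212825 -0.71710678]
 [-0.65272046 -0.29699439 -0.69695792]] [ 0.28484363 -0.22204047  1.62942389]
top [[503.64227172   0.         316.80242569]
 [  0.         503.64227172 201.98284707]
 [  0.           0.           1.        ]] [[-0.0086557  -0.99995518  0.00383532]
 [-0.99276883  0.00813413 -0.11976597]
 [ 0.1197294  -0.00484425 -0.99279474]] [-0.09332488  0.48202868  1.5946335 ]
wrist [[309.70691629   0.         320.69948822]
 [  0.         309.70691629 195.1583247 ]
 [  0.           0.           1.        ]] [[ 0.31698062 -0.94843085 -0.00148654]
 [-0.89723562 -0.30037763  0.32363796]
 [-0.30739475 -0.10125318 -0.94617983]] [-0.57445017 -0.04115898  0.38079426]
{'time_s': 0.15, 'joint_pos': array([-1.39848140e+00,  2.07290029e-01,  1.54264629e+00,  6.82713891e-07,
        1.39353172e+00, -1.50517668e-01]), 'qvel': array([ 7.92861537e-05, -1.19739465e-03, -3.68027137e-03,  1.95073211e-03,
       -4.09598055e-04, -1.36784023e-03]), 'joint_efforts': array([-3.41846562e-04, -3.83517587e+01, -2.92037791e+01, -1.76869630e-04,
        6.69711968e-03,  1.22506412e-05]), 'ee_pos': array([ 0.18229562, -0.54469744,  0.23004546]), 'tcp_rot': array([-3.09890313e+00, -5.04603424e-01,  3.10311106e-05]), 'ft_force': array([-0.15529312,  0.27707264, -0.56176274]), 'torque': array([ 0.0031935 , -0.07664601,  0.06442689]), 'grip_width': 0.08522137798157159}
```

View pics/top0.png

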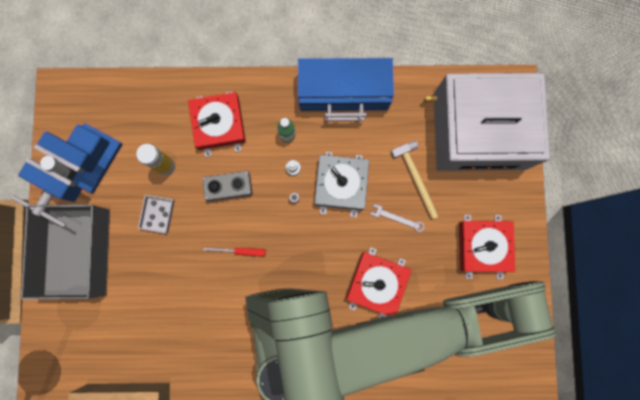

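View pics/scene0.png

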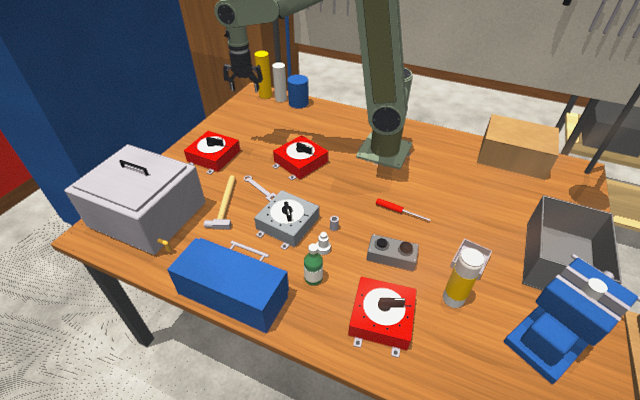

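Candidates for the selector box: red ones at top-view (216,120), (380,285) and (488,247), and a grey one at (342,182). The grey one fits, since red is excluded. The only push-button box is at (227,185). I'll confirm both in one enlarged crop.

Run:
```python
import cv2,numpy as np
a=cv2.imread("pics/top0.png")[140:225,190:385]
b=cv2.imread("pics/scene0.png")[180:275,245:430]
a=cv2.resize(a,(780,340),interpolation=cv2.INTER_CUBIC)
b=cv2.resize(b,(780,400),interpolation=cv2.INTER_CUBIC)[:260+140]
cv2.imwrite("pics/crop1.png",np.vstack([a,b])[:600] if 0 else a); cv2.imwrite("pics/crop2.png",b)
```

```text
(no output)
```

View pics/crop1.png

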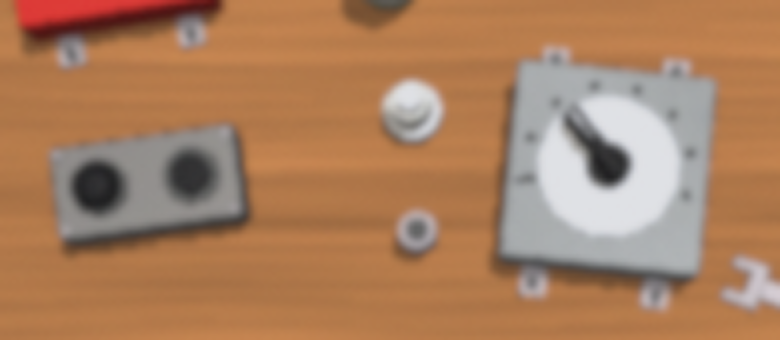

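View pics/crop2.png

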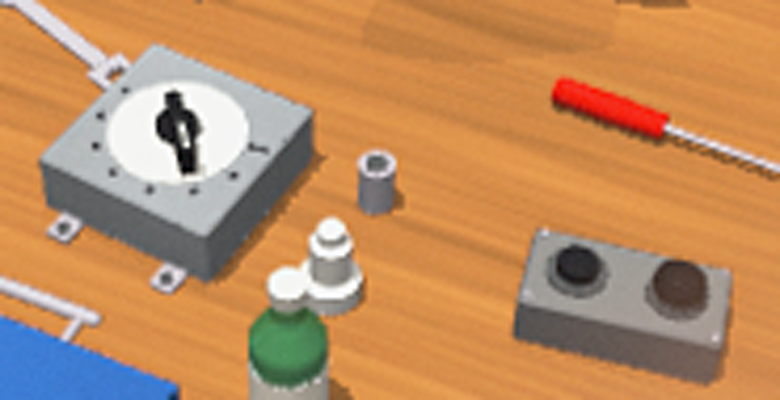

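```bash
cat > h.py <<'E'
import numpy as np,cv2
def ld(n): return dict(np.load(n+".npz"))
def ray(s,u,v,z):
    d=np.linalg.solve(s["intrinsics"],[u,v,1.]); d=s["R"].T@d; c=-s["R"].T@s["t"]
    return c+d*(z-c[2])/d[2]
def proj(s,X):
    p=s["intrinsics"]@(s["R"]@np.array(X)+s["t"]); return p[:2]/p[2]
E
python3 - <<'E'
from h import *
for n,c,cb in(("top0",(342,182),(227,185)),("scene0",(288,212),(393,250))):
    s=ld(n); im=s["pixels"]; hsv=cv2.cvtColor(im,cv2.COLOR_RGB2HSV)
    # white disc
    m=((hsv[...,2]>200)&(hsv[...,1]<25)).astype(np.uint8)
    k,l,st,ce=cv2.connectedComponentsWithStats(m)
    for i in range(1,k):
        if st[i,4]>200 and abs(ce[i]-c).max()<12:
            pts=np.argwhere(l==i)[:,::-1].astype(np.int32); h=cv2.convexHull(pts)
            e=cv2.fitEllipse(h); print(n,"disc",e,ray(s,*e[0],.062))
    # grey button box: low saturation region
    m=(hsv[...,1]<60).astype(np.uint8); 
    k,l,st,ce=cv2.connectedComponentsWithStats(m)
    for cc in (c,cb):
        i=l[cc[1],cc[0]]; ii=[j for j in range(1,k) if abs(ce[j]-cc).max()<15 and st[j,4]>60]
        print(n,[(st[j].tolist(),ce[j].round(1)) for j in ii])
        for j in ii:
            pts=np.argwhere(l==j)[:,::-1].astype(np.int32)
            ap=cv2.minAreaRect(pts); print(cv2.boxPoints(ap).round(1).tolist())
    x,y=cb
    cr=im[y-35:y+35,x-40:x+40]
    cv2.imwrite(f"pics/bb_{n}.png",cv2.resize(cr[...,::-1],(800,600) if 0 else (640,560),interpolation=cv2.INTER_CUBIC))
    x,y=c
    cv2.imwrite(f"pics/sel_{n}.png",cv2.resize(im[y-35:y+35,x-40:x+40,::-1],(640,560),interpolation=cv2.INTER_CUBIC))
E
```

```text
top0 disc ((341.7410888671875, 181.1748809814453), (34.72237777709961, 35.379600524902344), 110.41339874267578) [ 0.54315265 -0.17697193  0.062     ]
top0 [([315, 152, 54, 65, 2707], array([341.3, 182.8]))]
[[313.0, 212.3000030517578], [319.0, 150.89999389648438], [369.3999938964844, 155.8000030517578], [363.3999938964844, 217.1999969482422]]
top0 [([203, 171, 49, 30, 1118], array([226.7, 185.8]))]
[[201.8000030517578, 177.0], [248.1999969482422, 170.5], [251.60000610351562, 194.5], [205.10000610351562, 201.0]]
scene0 disc ((286.4245300292969, 210.83934020996094), (24.712438583374023, 33.791927337646484), 84.26880645751953) [ 0.5480721  -0.17616567  0.062     ]
scene0 [([244, 176, 75, 74, 2507], array([284.6, 216.3]))]
[[224.10000610351562, 223.10000610351562], [245.3000030517578, 174.0], [322.20001220703125, 207.3000030517578], [301.0, 256.29998779296875]]
scene0 [([367, 235, 51, 33, 1079], array([389.8, 251.4]))]
[[365.70001220703125, 259.29998779296875], [371.5, 233.6999969482422], [419.5, 244.60000610351562], [413.70001220703125, 270.20001220703125]]
```

View pics/bb_top0.png

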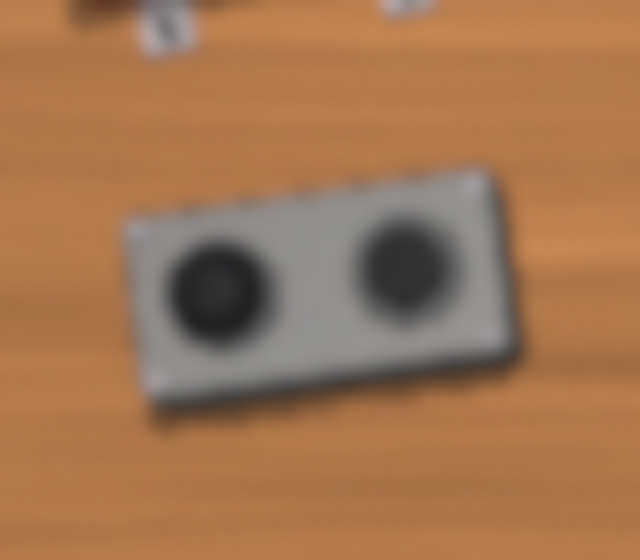

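View pics/bb_scene0.png

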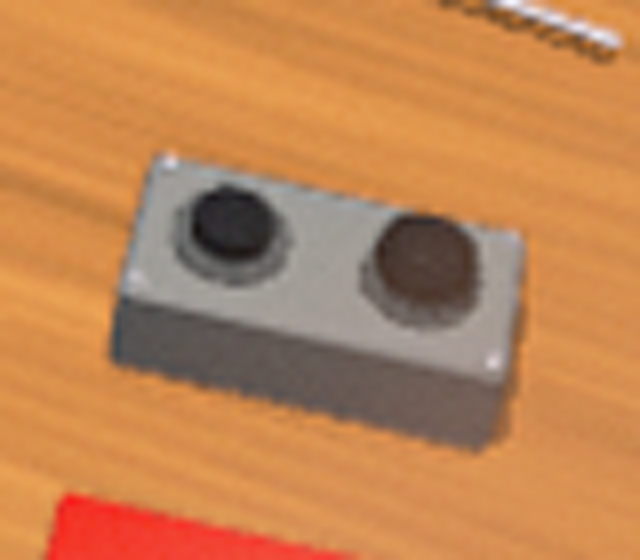

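View pics/sel_top0.png

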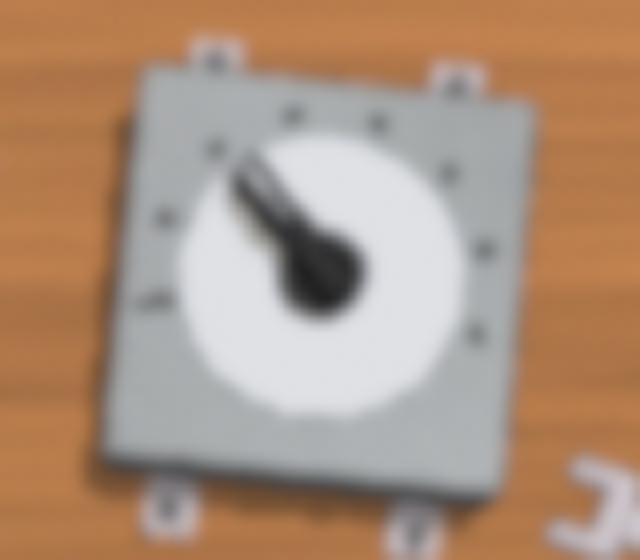

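Run:
```python
from h import *
T=ld("top0");S=ld("scene0")
f=lambda c,o:((np.array(c)+.5)/8-.5+o)
D=[(155,302),(166,218),(217,149),(292,116),(378,125),(449,174),(486,250),(477,336)]
P=np.array([ray(T,*f(c,(302,147)),.06)[:2] for c in D])
# similarity fit to known layout
ang=np.deg2rad(105-30*np.arange(8)); q=.066*np.exp(1j*ang); z=P@[1,1j]
A=np.c_[np.ones(8),q]; sol,res,_,_=np.linalg.lstsq(A,z,rcond=None)
print("axis",sol[0],"yaw deg",np.rad2deg(np.angle(sol[1])),"scale",abs(sol[1])," res",abs(A@sol-z).round(4))
t=ray(T,*f((248,170),(302,147)),.093); d=t[:2]@[1,1j]-sol[0]; print("tip",t,abs(d),"rel deg",np.rad2deg(np.angle(d/sol[1])))
for n,a,b in(("start",(405,268),(235,222)),("stop",(220,293),(425,258))):
    u=f(a,(187,150));v=f(b,(353,215))
    Pm=[s["intrinsics"]@np.c_[s["R"],s["t"]] for s in(T,S)]
    X=cv2.triangulatePoints(Pm[0],Pm[1],u,v).ravel();X=X[:3]/X[3]
    print(n,X,ray(T,*u,.064),ray(T,*u,.078),ray(S,*v,.064),ray(S,*v,.078))
# box corners top
for c in [(130,222),(487,175),(515,350),(155,395)]: print(ray(T,*f(c,(187,150)),.05))
for c in [(165,158),(525,232),(505,380),(125,295)]: print(ray(S,*f(c,(353,215)),.05))
```

```text
axis (0.5435124147592025-0.17679354805043862j) yaw deg -6.437692409580909 scale 1.00189948076214  res [0.0006 0.0003 0.0006 0.0007 0.0006 0.0002 0.0007 0.0002]
tip [ 0.58058188 -0.14720804  0.093     ] 0.04742833714219282 rel deg 45.03140655243403
start [0.54057447 0.15576313 0.05650279] [0.5394371  0.15438266 0.064     ] [0.53719471 0.15221774 0.078     ] [0.54680116 0.15722179 0.064     ] [0.55871704 0.15925848 0.078     ]
stop [0.53052558 0.22826547 0.06046948] [0.53002022 0.22739749 0.064     ] [0.52786142 0.22458447 0.078     ] [0.53346718 0.22876072 0.064     ] [0.54558783 0.22969878 0.078     ]
[0.56117471 0.26661633 0.05      ]
[0.57910843 0.1241132  0.05      ]
[0.50826585 0.11240963 0.05      ]
[0.4913612  0.25539684 0.05      ]
[0.51476377 0.1195452  0.05      ]
[0.49216861 0.25996064 0.05      ]
[0.56611469 0.27063709 0.05      ]
[0.58745262 0.12790224 0.05      ]
```

The crop shows one grey selector, with its pointer at dot 2, 45° ccw of the box's x, so three clicks are needed. The flat button (top view ~(237,183), nearer the selector) is start. The wide mushroom at (214,186) is stop, and its +y end points to world +y. I'll move above the ccw side of the bar with the jaws shut.

Call:
carry_out([
  {"xyz": [0.03, -0.018, 0.0], "rotation": [0, 0, -0.03], "jaw": -1},
  {"xyz": [0.06, -0.036, 0.0], "rotation": [0, 0, -0.06], "jaw": -1},
  {"xyz": [0.09, -0.054, 0.0], "rotation": [0, 0, -0.09], "jaw": -1},
  {"xyz": [0.12, -0.072, 0.0], "rotation": [0, 0, -0.12], "jaw": -1},
  {"xyz": [0.15, -0.09, 0.0], "rotation": [0, 0, -0.15], "jaw": -1},
  {"xyz": [0.18, -0.108, 0.0], "rotation": [0, 0, -0.18], "jaw": -1},
  {"xyz": [0.21, -0.126, 0.0], "rotation": [0, 0, -0.21], "jaw": -1},
  {"xyz": [0.24, -0.144, 0.0], "rotation": [0, 0, -0.24], "jaw": -1},
  {"xyz": [0.27, -0.162, 0.0], "rotation": [0, 0, -0.27], "jaw": -1},
  {"xyz": [0.3, -0.18, 0.0], "rotation": [0, 0, -0.3], "jaw": -1},
  {"xyz": [0.33, -0.198, 0.0], "rotation": [0, 0, -0.33], "jaw": -1},
  {"xyz": [0.36, -0.215, 0.0], "rotation": [0, 0, -0.35], "jaw": -1},
])

```text
time_s: 1.15
ee_pos: [0.4562, -0.2254, 0.2308]
tcp_rot: [-2.964, -1.039, 0.0]
ft_force: [-0.2, 0.5, -0.0]
grip_width: -0.0001
```

Call:
carry_out([
  {"xyz": [0, 0, 0], "rotation": [0, 0, 0], "jaw": -1},
  {"xyz": [0, 0, 0], "rotation": [0, 0, 0], "jaw": -1},
])

```text
time_s: 1.32
ee_pos: [0.4562, -0.2257, 0.2306]
tcp_rot: [-2.963, -1.042, 0.001]
ft_force: [1.3, -0.3, 0.1]
grip_width: 0.0
```

Call:
carry_out([
  {"xyz": [0.03, -0.005, 0.008], "rotation": [0, 0, 0], "jaw": -1},
  {"xyz": [0.06, -0.01, 0.016], "rotation": [0, 0, 0], "jaw": -1},
  {"xyz": [0.09, -0.015, 0.024], "rotation": [0, 0, 0], "jaw": -1},
  {"xyz": [0.12, -0.02, 0.032], "rotation": [0, 0, 0], "jaw": -1},
  {"xyz": [0.14, -0.023, 0.04], "rotation": [0, 0, 0], "jaw": -1},
  {"xyz": [0.14, -0.023, 0.04], "rotation": [0, 0, 0], "jaw": -1},
])

```text
time_s: 1.82
ee_pos: [0.5509, -0.1203, 0.1888]
tcp_rot: [-2.962, -1.038, 0.003]
ft_force: [-0.7, -0.5, -0.5]
grip_width: 0.0002
```

```bash
cat > pic.py <<'E'
import sys,cv2,numpy as np
from cell import r
n,o=sys.argv[1:3]
s=r.snapshot(n); np.savez(f"{o}.npz",**s); im=s["pixels"][:,:,::-1]
if len(sys.argv)>3:
    x0,y0,w,h=map(int,sys.argv[3:7]); k=min(780//w,590//h); im=cv2.resize(im[y0:y0+h,x0:x0+w],None,fx=k,fy=k,interpolation=cv2.INTER_CUBIC)
cv2.imwrite(f"pics/{o}.png",im)
ob=r.get_obs(); print(ob["time_s"],ob["ee_pos"].round(4),ob["tcp_rot"].round(3),ob["ft_force"].round(2),ob["joint_pos"].round(2))
E
python3 pic.py wrist w1; python3 pic.py top t1 280 130 130 98
```

```text
1.8667 [ 0.5501 -0.1218  0.1895] [-2.964 -1.038  0.004] [-1.22 -0.05 -0.39] [-0.37  0.22  1.61 -0.    1.31  0.53]
1.9167 [ 0.5499 -0.1228  0.1901] [-2.965 -1.037  0.003] [-0.11 -0.43  0.1 ] [-0.37  0.22  1.61 -0.    1.31  0.53]
```

View pics/w1.png

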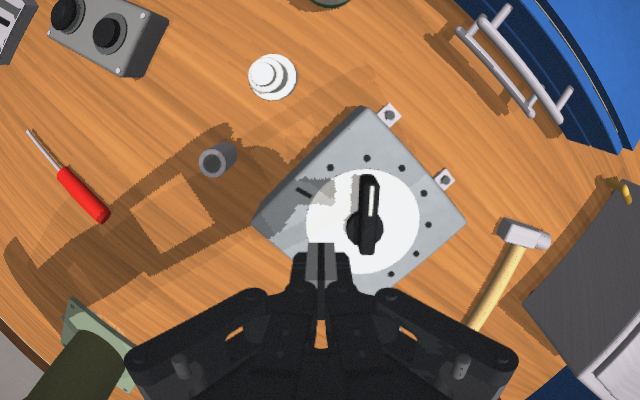

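View pics/t1.png

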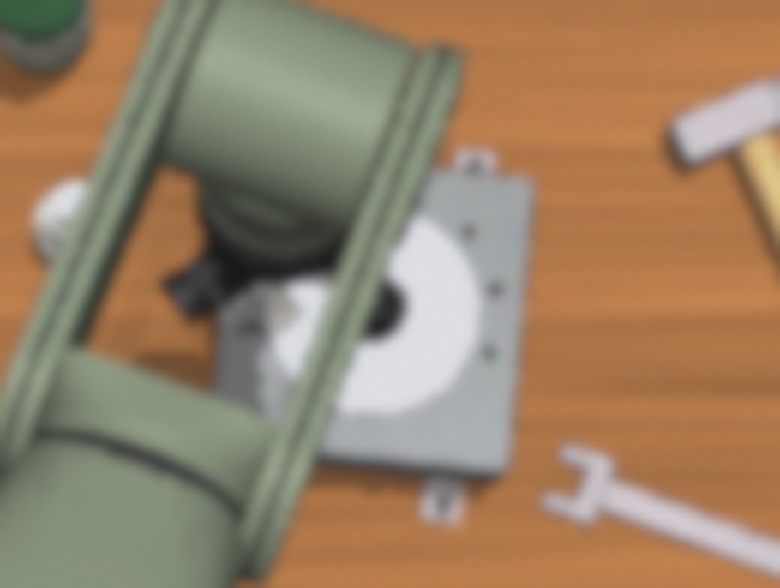

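```bash
cat >> h.py <<'E'
def wray(s,u,v,z):
    K=s["intrinsics"]; a=np.array([u-K[0,2],v-K[1,2]])/K[0,0]; th=np.hypot(*a)
    d=np.r_[a/max(th,1e-9)*np.sin(th),np.cos(th)]; d=s["R"].T@d; c=-s["R"].T@s["t"]
    return c+d*(z-c[2])/d[2]
def wproj(s,X):
    p=s["R"]@np.array(X)+s["t"]; K=s["intrinsics"]; r=np.hypot(p[0],p[1]); th=np.arctan2(r,p[2])
    return np.array([K[0,2],K[1,2]])+K[0,0]*th*p[:2]/r
def fit(P):
    ang=np.deg2rad(105-30*np.arange(8)); q=.066*np.exp(1j*ang); z=P@[1,1j]
    A=np.c_[np.ones(8),q]; sol,res,_,_=np.linalg.lstsq(A,z,rcond=None)
    return sol,abs(A@sol-z)
E
python3 - <<'E'
from h import *
W=ld("w1")
D=[(304,191),(330,167),(367,158),(402,168),(424,193),(428,224),(416,254),(391,274)]
sol,e=fit(np.array([wray(W,*d,.06)[:2] for d in D]))
print(sol,np.rad2deg(np.angle(sol[1])),abs(sol[1]),e.round(4))
t=wray(W,369,177,.093);d=t[:2]@[1,1j]-sol[0];print(t,abs(d),np.rad2deg(np.angle(d/sol[1])))
print("start",wray(W,109,33,.064),"stop",wray(W,67,13,.078))
psi=np.deg2rad(38.7);x=np.array([np.cos(psi),np.sin(psi),0]);y=np.array([x[1],-x[0],0]);z=np.array([0,0,-1.])
o=np.array([.5505,-.1215,.1895])
for l in(-.02,0,.012,.025):
  for yy in (-.0145,0,.0145):
    print(l,yy,wproj(W,o+l*z+yy*y+.011*x).round(0),wproj(W,o+l*z+yy*y-.011*x).round(0))
im=W["pixels"][220:300,260:380,::-1];cv2.imwrite("pics/tipcrop.png",cv2.resize(im,None,fx=6,fy=6,interpolation=cv2.INTER_CUBIC))
E
```

```text
[0.54596197-0.17776024j 0.99824753-0.11818629j] -6.752032368156189 1.0052194396523666 [0.0011 0.0004 0.0005 0.0002 0.     0.0006 0.0006 0.0003]
[ 0.58920538 -0.14000875  0.093     ] 0.05740354811495368 47.87298887508683
start [0.54662146 0.14558439 0.064     ] stop [0.54038675 0.20736721 0.078     ]
-0.02 -0.0145 [289. 261.] [291. 299.]
-0.02 0 [321. 262.] [321. 299.]
-0.02 0.0145 [352. 262.] [350. 299.]
0 -0.0145 [293. 242.] [294. 277.]
0 0 [321. 242.] [321. 277.]
0 0.0145 [349. 242.] [347. 277.]
0.012 -0.0145 [294. 231.] [296. 265.]
0.012 0 [321. 232.] [321. 265.]
0.012 0.0145 [347. 231.] [346. 265.]
0.025 -0.0145 [296. 222.] [297. 254.]
0.025 0 [321. 222.] [321. 254.]
0.025 0.0145 [345. 222.] [344. 254.]
```

View pics/tipcrop.png

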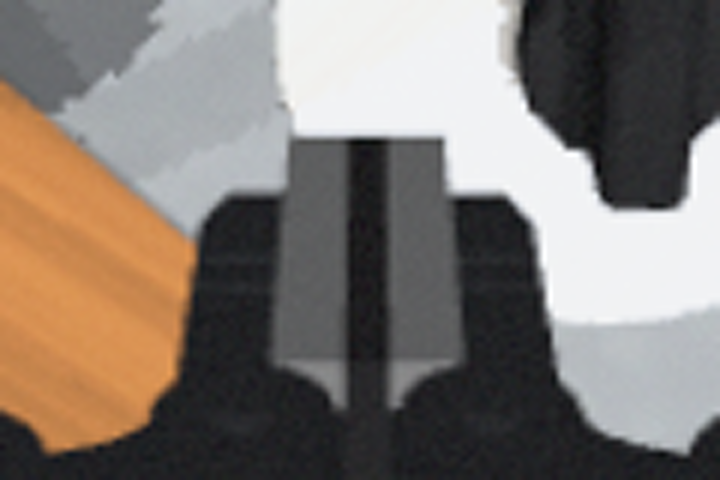

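```bash
python3 pic.py scene s1 230 130 100 75
python3 - <<'E'
from h import *
S=ld("s1")
psi=np.deg2rad(38.7);x=np.array([np.cos(psi),np.sin(psi),0]);y=np.array([x[1],-x[0],0]);z=np.array([0,0,-1.])
o=np.array([.5502,-.1225,.190])
for l in(0,.025):
  for xx in (-.011,.011):
    for yy in (-.0145,.0145): print(l,xx,yy,(proj(S,o+l*z+yy*y+xx*x).round(1)-(230,130))*7)
E
```

```text
1.9667 [ 0.55   -0.1233  0.1907] [ 2.966e+00  1.035e+00 -2.000e-03] [-0.41 -0.2  -0.51] [-0.37  0.22  1.61 -0.    1.31  0.53]
0 -0.011 -0.0145 [511.7 380.1]
0 -0.011 0.0145 [448.  390.6]
0 0.011 -0.0145 [522.9 412.3]
0 0.011 0.0145 [457.8 422.8]
0.025 -0.011 -0.0145 [513.1 421.4]
0.025 -0.011 0.0145 [450.1 431.9]
0.025 0.011 -0.0145 [524.3 453.6]
0.025 0.011 0.0145 [459.9 464.8]
```

View pics/s1.png

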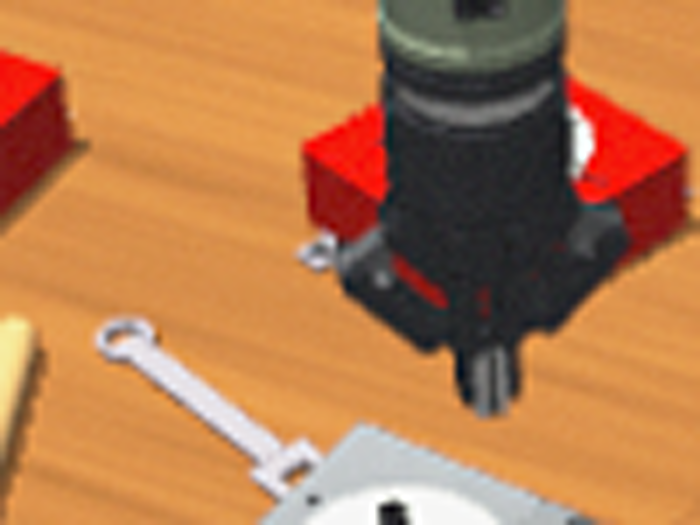

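Both views put the shut fingertips at about the TCP height rather than 25 mm ahead of it. I'll descend partway and look again.

Call:
carry_out([
  {"xyz": [0, 0, 0.015], "rotation": [0, 0, 0], "jaw": -1},
  {"xyz": [0, 0, 0.03], "rotation": [0, 0, 0], "jaw": -1},
  {"xyz": [0, 0, 0.045], "rotation": [0, 0, 0], "jaw": -1},
  {"xyz": [0, 0, 0.06], "rotation": [0, 0, 0], "jaw": -1},
  {"xyz": [0, 0, 0.075], "rotation": [0, 0, 0], "jaw": -1},
  {"xyz": [0, 0, 0.075], "rotation": [0, 0, 0], "jaw": -1},
])

```text
time_s: 2.47
ee_pos: [0.5476, -0.123, 0.1133]
tcp_rot: [-2.964, -1.032, 0.008]
ft_force: [-0.8, 0.1, -0.8]
grip_width: 0.0001
```

```bash
python3 pic.py wrist w2;python3 pic.py scene s2 230 150 100 75
```

```text
2.5167 [ 0.5487 -0.1231  0.1148] [-2.965 -1.033  0.005] [0.67 0.33 0.38] [-0.37  0.3   1.68 -0.    1.16  0.53]
2.5667 [ 0.55   -0.1233  0.1162] [-2.966e+00 -1.034e+00  1.000e-03] [-1.03  0.39  0.23] [-0.37  0.3   1.68 -0.    1.16  0.53]
```

View pics/w2.png

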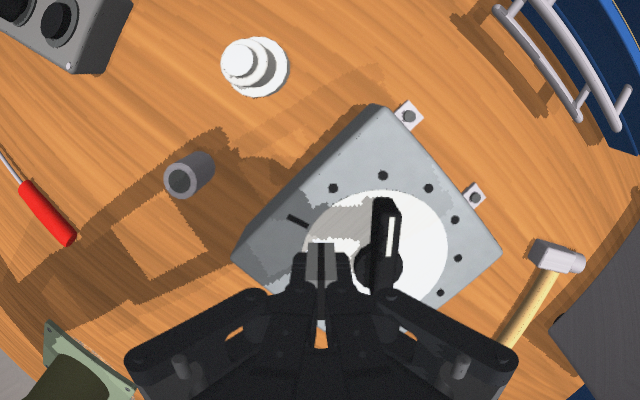

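View pics/s2.png

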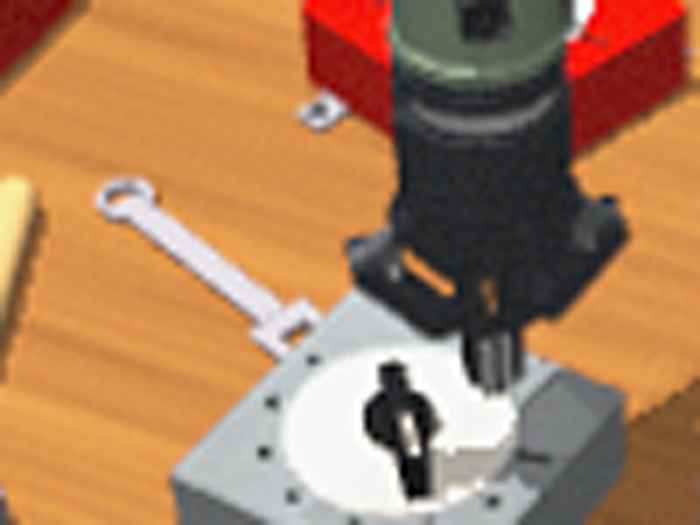

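Run:
```python
from h import *
W=ld("w2");S=ld("s2")
for z in(.08,.09,.1,.11,.12): print(z,wray(W,320.5,242,z),ray(S,230+494/7-.43,150+388/7-.43,z))
D=[(299,221),(333,188),(382,176),(428,188),(455,220),(458,258),(440,293)]
ang=np.deg2rad(105-30*np.arange(7)); q=.066*np.exp(1j*ang); zz=np.array([wray(W,*d,.06)[:2] for d in D])@[1,1j]
A=np.c_[np.ones(7),q]; sol=np.linalg.lstsq(A,zz,rcond=None)[0]; print(sol,np.rad2deg(np.angle(sol[1])),abs(A@sol-zz).round(4))
t=wray(W,384,203,.093);d=t[:2]@[1,1j]-sol[0];print("tip",t,abs(d),np.rad2deg(np.angle(d/sol[1])))
```

```text
0.08 [ 0.54143781 -0.12838795  0.08      ] [ 0.51992042 -0.13822287  0.08      ]
0.09 [ 0.54559772 -0.12515614  0.09      ] [ 0.52888395 -0.13344337  0.09      ]
0.1 [ 0.54975762 -0.12192432  0.1       ] [ 0.53784747 -0.12866388  0.1       ]
0.11 [ 0.55391753 -0.1186925   0.11      ] [ 0.546811   -0.12388438  0.11      ]
0.12 [ 0.55807743 -0.11546068  0.12      ] [ 0.55577452 -0.11910488  0.12      ]
[0.54567023-0.17805928j 0.99549068-0.11357547j] -6.508729258893351 [0.0009 0.0002 0.0008 0.0005 0.0002 0.0003 0.0004]
tip [ 0.58862752 -0.13719115  0.093     ] 0.059291929666150725 50.08105368971985
```

Call:
carry_out([
  {"xyz": [0, 0, 0.01], "rotation": [0, 0, 0], "jaw": -1},
  {"xyz": [0, 0, 0.02], "rotation": [0, 0, 0], "jaw": -1},
  {"xyz": [0, 0, 0.02], "rotation": [0, 0, 0], "jaw": -1},
  {"xyz": [0, 0, 0.02], "rotation": [0, 0, 0], "jaw": -1},
])

```text
time_s: 2.9
ee_pos: [0.5501, -0.1218, 0.0952]
tcp_rot: [-2.964, -1.037, 0.002]
ft_force: [-0.5, 0.0, 0.5]
grip_width: -0.0001
```

```bash
python3 pic.py wrist w3 220 150 260 196;python3 pic.py scene s3 230 150 100 75
python3 - <<'E'
from h import *
W=ld("w3");S=ld("s3")
o=np.array([.5497,-.1232,.096])
psi=np.deg2rad(38.6);x=np.array([np.cos(psi),np.sin(psi),0])
for l in(0,.025):print(wproj(W,o+.011*x-[0,0,l]),(proj(S,o+.011*x-[0,0,l])-(230,150))*7)
E
```

```text
2.95 [ 0.5506 -0.1219  0.0958] [-2.965e+00 -1.037e+00  1.000e-03] [-0.37  0.06  0.2 ] [-0.37  0.33  1.69 -0.    1.12  0.53]
3.0 [ 0.5509 -0.122   0.0961] [2.965 1.037 0.   ] [-0.14  0.09  0.65] [-0.37  0.33  1.69 -0.    1.12  0.53]
[321.09467429 241.7984197 ] [495.40920666 427.28479095]
[321.08353978 222.15914157] [496.87077475 464.74504703]
```

View pics/s3.png

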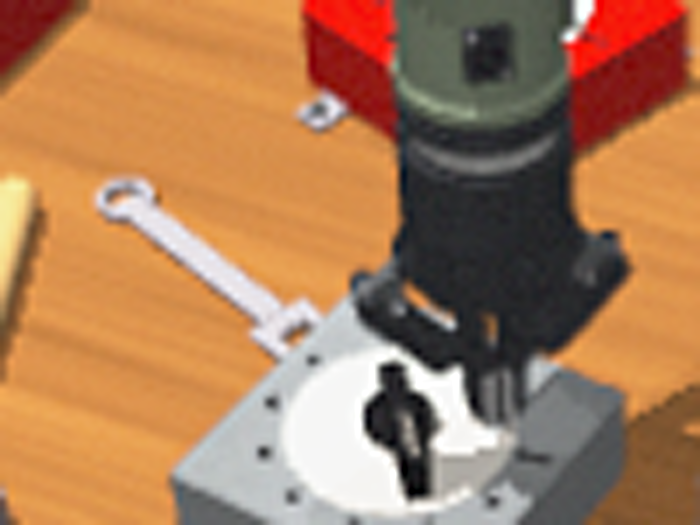

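View pics/w3.png

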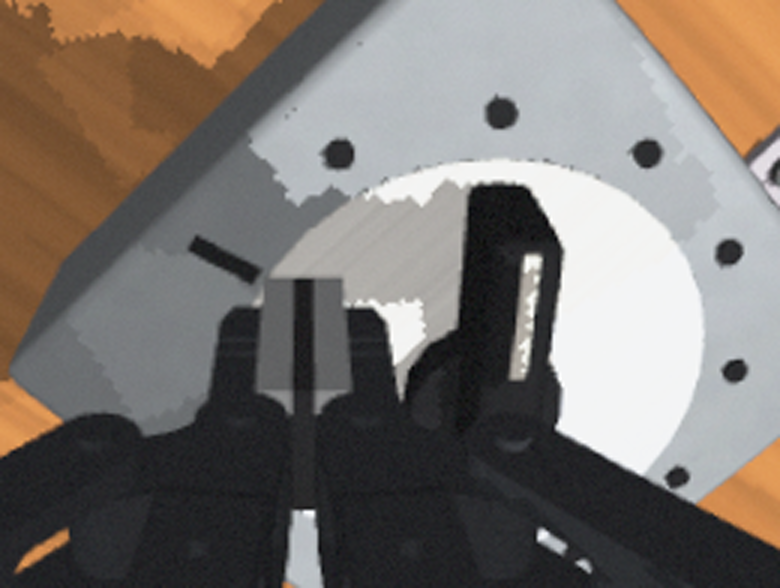

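Call:
carry_out([
  {"xyz": [0, 0, 0.007], "rotation": [0, 0, 0], "jaw": -1},
  {"xyz": [0, 0, 0.014], "rotation": [0, 0, 0], "jaw": -1},
  {"xyz": [0, 0, 0.021], "rotation": [0, 0, 0], "jaw": -1},
  {"xyz": [0, 0, 0.021], "rotation": [0, 0, 0], "jaw": -1},
  {"xyz": [0, 0.005, 0.021], "rotation": [0, 0, 0], "jaw": -1},
  {"xyz": [0, 0.01, 0.021], "rotation": [0, 0, 0], "jaw": -1},
  {"xyz": [0, 0.012, 0.021], "rotation": [0, 0, 0], "jaw": -1},
  {"xyz": [0, 0.014, 0.021], "rotation": [0, 0, 0], "jaw": -1},
  {"xyz": [0, 0.014, 0.021], "rotation": [0, 0, 0], "jaw": -1},
])

```text
time_s: 3.75
ee_pos: [0.5602, -0.1336, 0.0754]
tcp_rot: [2.965, 1.036, 0.001]
ft_force: [0.8, -0.6, -0.3]
grip_width: -0.0001
```

```bash
python3 pic.py wrist w4 220 150 260 196
```

```text
3.8 [ 0.5599 -0.1333  0.0753] [2.965e+00 1.036e+00 1.000e-03] [0.35 0.08 0.11] [-0.38  0.38  1.67  0.    1.09  0.51]
```

View pics/w4.png

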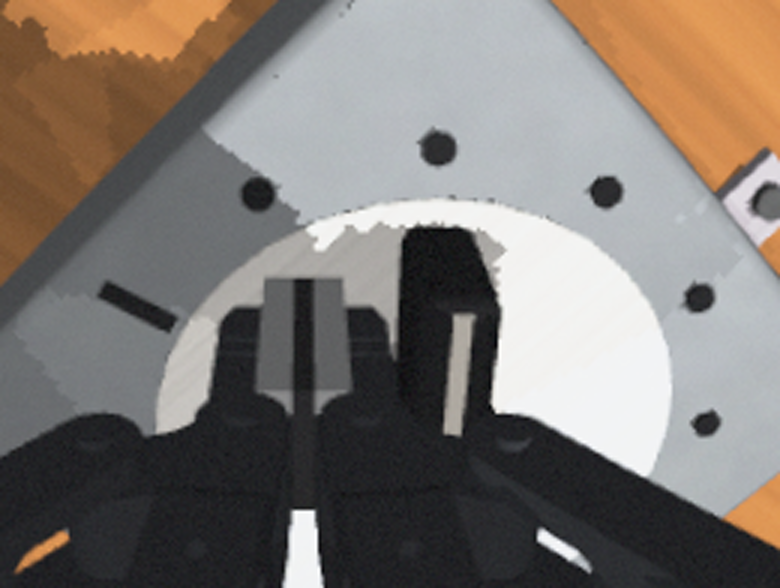

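Call:
carry_out([
  {"xyz": [0, 0.0018, 0], "rotation": [0, 0, 0], "jaw": -1},
  {"xyz": [0, 0.0035, 0], "rotation": [0, 0, 0], "jaw": -1},
  {"xyz": [0.0007, 0.0049, 0], "rotation": [0, 0, 0.035], "jaw": -1},
  {"xyz": [0.0014, 0.0063, 0], "rotation": [0, 0, 0.07], "jaw": -1},
  {"xyz": [0.002, 0.0077, 0], "rotation": [0, 0, 0.105], "jaw": -1},
  {"xyz": [0.0026, 0.0091, 0], "rotation": [0, 0, 0.14], "jaw": -1},
])

```text
time_s: 4.3
ee_pos: [0.5666, -0.1378, 0.0749]
tcp_rot: [-3.03, -0.824, 0.002]
ft_force: [-1.5, 0.4, 1.6]
grip_width: -0.0
```

```bash
python3 pic.py wrist w5 220 150 260 196
```

```text
4.35 [ 0.5669 -0.1381  0.0749] [-3.031e+00 -8.230e-01  1.000e-03] [-0.81  0.35  0.65] [-0.39  0.4   1.65  0.    1.1   0.65]
```

View pics/w5.png

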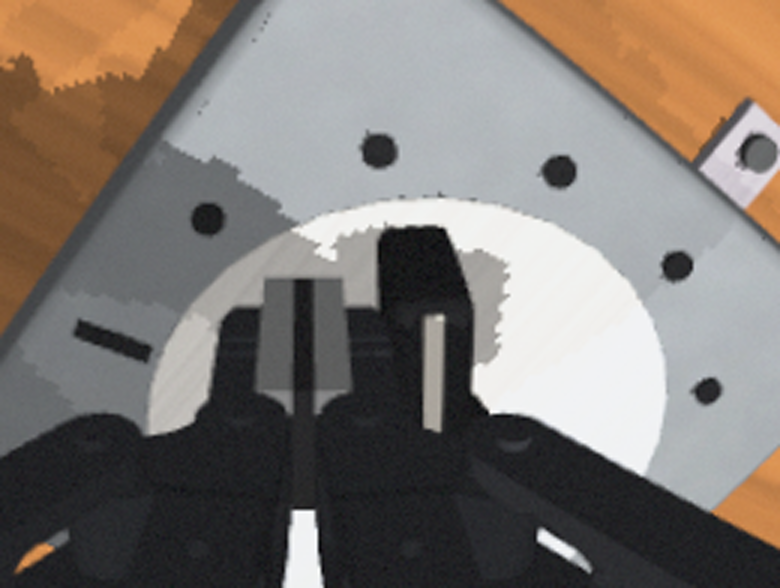

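Call:
carry_out([
  {"xyz": [0.0007, 0.0014, 0], "rotation": [0, 0, 0.035], "jaw": -1},
  {"xyz": [0.0014, 0.0028, 0], "rotation": [0, 0, 0.07], "jaw": -1},
  {"xyz": [0.002, 0.0042, 0], "rotation": [0, 0, 0.105], "jaw": -1},
  {"xyz": [0.0026, 0.0056, 0], "rotation": [0, 0, 0.14], "jaw": -1},
  {"xyz": [0.0031, 0.0071, 0], "rotation": [0, 0, 0.175], "jaw": -1},
])

```text
time_s: 4.77
ee_pos: [0.5735, -0.1427, 0.075]
tcp_rot: [-3.091, -0.558, 0.0]
ft_force: [-0.0, -0.3, 1.2]
grip_width: -0.0001
```

```bash
python3 pic.py wrist w6 220 150 260 196
```

```text
4.8167 [ 0.5737 -0.1431  0.075 ] [3.092 0.556 0.   ] [-0.22 -0.73 -0.35] [-0.39  0.41  1.63  0.    1.1   0.82]
```

View pics/w6.png

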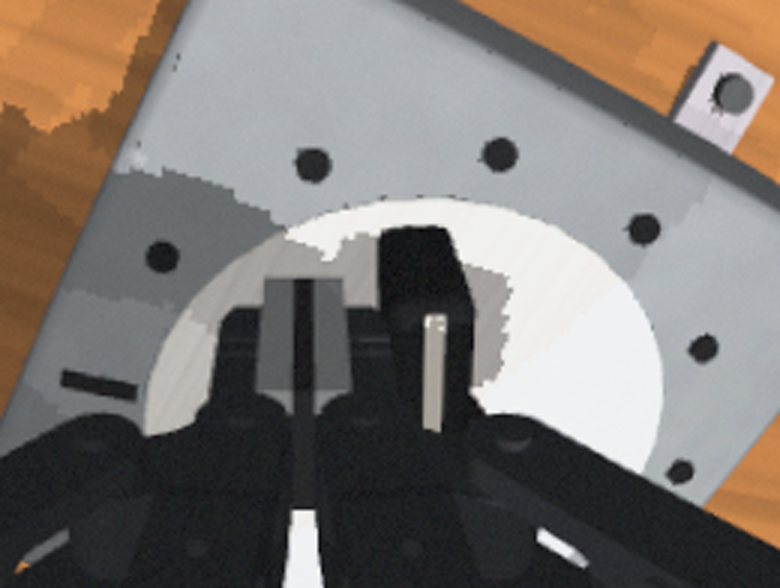

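Call:
carry_out([
  {"xyz": [0.0007, 0.0014, 0], "rotation": [0, 0, 0.035], "jaw": -1},
  {"xyz": [0.0014, 0.0028, 0], "rotation": [0, 0, 0.07], "jaw": -1},
  {"xyz": [0.0014, 0.0028, 0], "rotation": [0, 0, 0.07], "jaw": -1},
])

```text
time_s: 5.07
ee_pos: [0.576, -0.1454, 0.0751]
tcp_rot: [3.109, 0.451, 0.001]
ft_force: [0.7, -1.0, -0.2]
grip_width: 0.0001
```

```bash
python3 pic.py wrist w7 220 150 260 196
```

```text
5.1167 [ 0.5759 -0.1453  0.075 ] [3.109 0.453 0.   ] [-0.59 -0.28 -0.48] [-0.39  0.41  1.62 -0.    1.11  0.89]
```

View pics/w7.png

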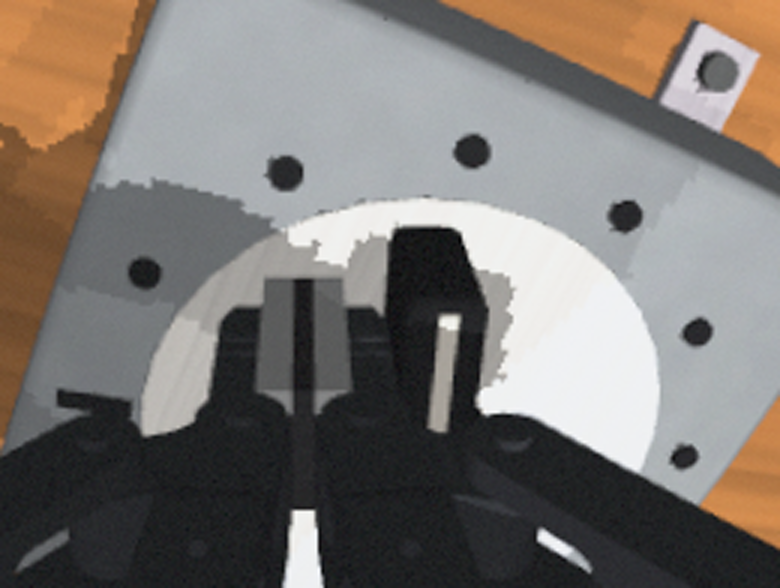

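It clicked into step 3, with the bar now slightly ahead of the finger. Next is step 4.

Call:
carry_out([
  {"xyz": [0.0007, 0.0014, 0], "rotation": [0, 0, 0.035], "jaw": -1},
  {"xyz": [0.0014, 0.0028, 0], "rotation": [0, 0, 0.07], "jaw": -1},
  {"xyz": [0.002, 0.0042, 0], "rotation": [0, 0, 0.105], "jaw": -1},
  {"xyz": [0.0026, 0.0056, 0], "rotation": [0, 0, 0.14], "jaw": -1},
  {"xyz": [0.0031, 0.0071, 0], "rotation": [0, 0, 0.175], "jaw": -1},
  {"xyz": [0.0036, 0.0086, 0], "rotation": [0, 0, 0.209], "jaw": -1},
  {"xyz": [0.004, 0.0101, 0], "rotation": [0, 0, 0.244], "jaw": -1},
  {"xyz": [0.0044, 0.0116, 0], "rotation": [0, 0, 0.279], "jaw": -1},
  {"xyz": [0.0047, 0.0131, 0], "rotation": [0, 0, 0.314], "jaw": -1},
  {"xyz": [0.005, 0.0146, 0], "rotation": [0, 0, 0.349], "jaw": -1},
  {"xyz": [0.0052, 0.0162, 0], "rotation": [0, 0, 0.384], "jaw": -1},
  {"xyz": [0.0054, 0.0177, 0], "rotation": [0, 0, 0.419], "jaw": -1},
])

```text
time_s: 6.12
ee_pos: [0.5859, -0.1601, 0.075]
tcp_rot: [-3.134, 0.206, 0.0]
ft_force: [-0.4, 0.7, 0.6]
grip_width: -0.0002
```

Call:
carry_out([
  {"xyz": [0.0007, 0.0014, 0], "rotation": [0, 0, 0.035], "jaw": -1},
  {"xyz": [0.0014, 0.0028, 0], "rotation": [0, 0, 0.07], "jaw": -1},
  {"xyz": [0.002, 0.0042, 0], "rotation": [0, 0, 0.105], "jaw": -1},
  {"xyz": [0.002, 0.0042, 0], "rotation": [0, 0, 0.105], "jaw": -1},
])

```text
time_s: 6.45
ee_pos: [0.5874, -0.1652, 0.075]
tcp_rot: [3.12, -0.369, 0.0]
ft_force: [0.2, -0.2, 1.0]
grip_width: -0.0002
```

```bash
python3 pic.py wrist w8 220 150 260 196
```

```text
6.5 [ 0.5873 -0.165   0.075 ] [ 3.12  -0.367 -0.   ] [0.16 0.67 0.17] [-0.42  0.44  1.58 -0.    1.12  1.39]
```

View pics/w8.png

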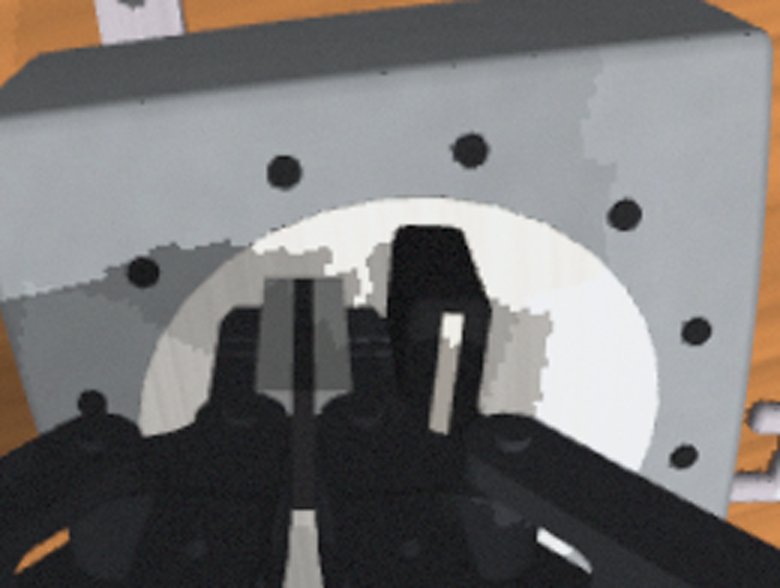

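It's now at step 4. I'll repeat for step 5.

Call:
carry_out([
  {"xyz": [0.0007, 0.0014, 0], "rotation": [0, 0, 0.035], "jaw": -1},
  {"xyz": [0.0014, 0.0028, 0], "rotation": [0, 0, 0.07], "jaw": -1},
  {"xyz": [0.002, 0.0042, 0], "rotation": [0, 0, 0.105], "jaw": -1},
  {"xyz": [0.0026, 0.0056, 0], "rotation": [0, 0, 0.14], "jaw": -1},
  {"xyz": [0.0031, 0.0071, 0], "rotation": [0, 0, 0.175], "jaw": -1},
  {"xyz": [0.0036, 0.0086, 0], "rotation": [0, 0, 0.209], "jaw": -1},
  {"xyz": [0.004, 0.0101, 0], "rotation": [0, 0, 0.244], "jaw": -1},
  {"xyz": [0.0044, 0.0116, 0], "rotation": [0, 0, 0.279], "jaw": -1},
  {"xyz": [0.0047, 0.0131, 0], "rotation": [0, 0, 0.314], "jaw": -1},
  {"xyz": [0.005, 0.0146, 0], "rotation": [0, 0, 0.349], "jaw": -1},
  {"xyz": [0.0052, 0.0162, 0], "rotation": [0, 0, 0.384], "jaw": -1},
  {"xyz": [0.0054, 0.0177, 0], "rotation": [0, 0, 0.419], "jaw": -1},
])

```text
time_s: 7.5
ee_pos: [0.5885, -0.183, 0.0749]
tcp_rot: [-2.974, 1.01, 0.0]
ft_force: [-0.2, 0.9, -0.8]
grip_width: -0.0
```

Call:
carry_out([
  {"xyz": [0.0007, 0.0014, 0], "rotation": [0, 0, 0.035], "jaw": -1},
  {"xyz": [0.0014, 0.0028, 0], "rotation": [0, 0, 0.07], "jaw": -1},
  {"xyz": [0.002, 0.0042, 0], "rotation": [0, 0, 0.105], "jaw": -1},
  {"xyz": [0.002, 0.0042, 0], "rotation": [0, 0, 0.105], "jaw": -1},
])

```text
time_s: 7.83
ee_pos: [0.5874, -0.1881, 0.075]
tcp_rot: [2.918, -1.164, -0.0]
ft_force: [-0.2, 0.1, -0.4]
grip_width: -0.0
```

```bash
python3 pic.py wrist w9 220 150 260 196
```

```text
7.8833 [ 0.5874 -0.188   0.0749] [-2.918  1.163  0.   ] [ 0.93 -0.07 -0.23] [-0.45  0.46  1.56 -0.    1.13  1.88]
```

View pics/w9.png

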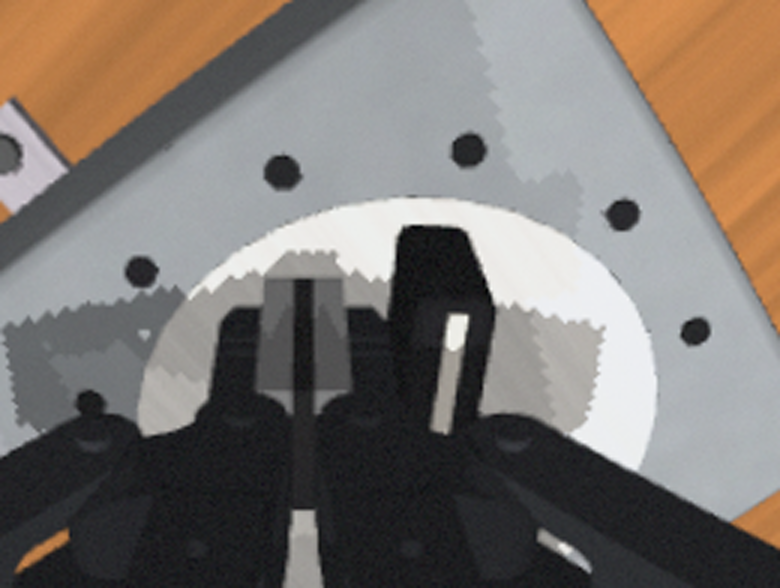

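The bar points at the dot (468,150), with two dots (6 and 7) beyond it, so it's at step 5. I'll back off and rise.

Call:
carry_out([
  {"xyz": [0, -0.005, 0], "rotation": [0, 0, 0], "jaw": -1},
  {"xyz": [0, -0.01, 0], "rotation": [0, 0, 0], "jaw": -1},
  {"xyz": [0, -0.015, 0], "rotation": [0, 0, 0], "jaw": -1},
  {"xyz": [0, -0.015, -0.02], "rotation": [0, 0, 0], "jaw": -1},
  {"xyz": [0, -0.015, -0.04], "rotation": [0, 0, 0], "jaw": -1},
  {"xyz": [0, -0.015, -0.07], "rotation": [0, 0, 0], "jaw": -1},
  {"xyz": [0, -0.015, -0.1], "rotation": [0, 0, 0], "jaw": -1},
  {"xyz": [0, -0.015, -0.13], "rotation": [0, 0, 0], "jaw": -1},
  {"xyz": [0, -0.015, -0.13], "rotation": [0, 0, 0], "jaw": -1},
  {"xyz": [0, -0.015, -0.13], "rotation": [0, 0, 0], "jaw": -1},
])

```text
time_s: 8.72
ee_pos: [0.5999, -0.1773, 0.2082]
tcp_rot: [2.918, -1.164, 0.01]
ft_force: [-1.1, -0.4, 0.0]
grip_width: 0.0
```

```bash
python3 pic.py wrist w10
```

```text
8.7667 [ 0.5984 -0.1767  0.2057] [-2.918  1.164 -0.003] [ 0.11  0.11 -0.97] [-0.43  0.33  1.44  0.    1.37  1.9 ]
```

View pics/w10.png

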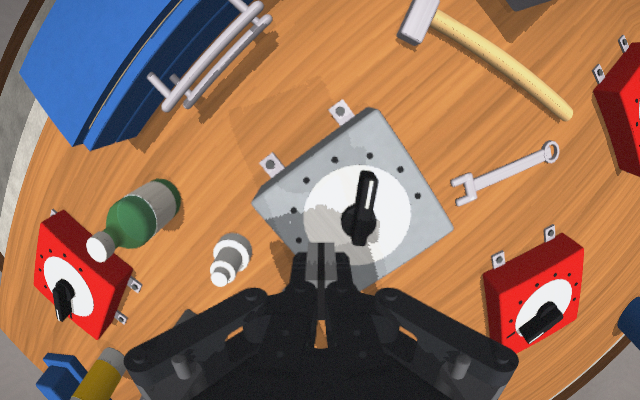

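The pointer stays on the fifth dot at (369,155) with the finger off. Now I'll go to the start button.

Call:
carry_out([
  {"xyz": [-0.017, -0.0125, 0], "rotation": [0, 0, -0.12], "jaw": -1},
  {"xyz": [-0.034, -0.025, 0], "rotation": [0, 0, -0.24], "jaw": -1},
  {"xyz": [-0.051, -0.0375, 0], "rotation": [0, 0, -0.36], "jaw": -1},
  {"xyz": [-0.068, -0.05, 0], "rotation": [0, 0, -0.48], "jaw": -1},
  {"xyz": [-0.085, -0.0625, 0], "rotation": [0, 0, -0.6], "jaw": -1},
  {"xyz": [-0.102, -0.075, 0], "rotation": [0, 0, -0.72], "jaw": -1},
  {"xyz": [-0.119, -0.0875, 0], "rotation": [0, 0, -0.84], "jaw": -1},
  {"xyz": [-0.136, -0.1, 0], "rotation": [0, 0, -0.96], "jaw": -1},
  {"xyz": [-0.153, -0.1125, 0], "rotation": [0, 0, -1.08], "jaw": -1},
  {"xyz": [-0.17, -0.125, 0], "rotation": [0, 0, -1.2], "jaw": -1},
  {"xyz": [-0.187, -0.1375, 0], "rotation": [0, 0, -1.32], "jaw": -1},
  {"xyz": [-0.204, -0.15, 0], "rotation": [0, 0, -1.44], "jaw": -1},
])

```text
time_s: 9.77
ee_pos: [0.5515, 0.0734, 0.2024]
tcp_rot: [-2.957, -1.056, 0.007]
ft_force: [0.5, 0.4, 0.3]
grip_width: -0.0001
```

Call:
carry_out([
  {"xyz": [0, 0, 0], "rotation": [0, 0, -0.12], "jaw": -1},
  {"xyz": [0, 0, 0], "rotation": [0, 0, -0.24], "jaw": -1},
  {"xyz": [0, 0, 0], "rotation": [0, 0, -0.36], "jaw": -1},
  {"xyz": [0, 0, 0], "rotation": [0, 0, -0.48], "jaw": -1},
  {"xyz": [0, 0, 0], "rotation": [0, 0, -0.6], "jaw": -1},
  {"xyz": [0, 0, 0], "rotation": [0, 0, -0.72], "jaw": -1},
  {"xyz": [0, 0, 0], "rotation": [0, 0, -0.84], "jaw": -1},
  {"xyz": [0, 0, 0], "rotation": [0, 0, -0.96], "jaw": -1},
  {"xyz": [0, 0, 0], "rotation": [0, 0, -1.0], "jaw": -1},
  {"xyz": [0, 0, 0], "rotation": [0, 0, -1.0], "jaw": -1},
  {"xyz": [0, 0, 0], "rotation": [0, 0, -1.0], "jaw": -1},
])

```text
time_s: 10.68
ee_pos: [0.5522, 0.0724, 0.203]
tcp_rot: [-2.096, -2.336, 0.004]
ft_force: [0.6, 0.2, 1.1]
grip_width: -0.0001
```

```bash
python3 pic.py wrist w11
```

```text
10.7333 [0.5524 0.0723 0.2034] [-2.097 -2.336  0.003] [-0.84 -0.45  0.68] [-0.03  0.19  1.61  0.    1.34 -0.13]
```

View pics/w11.png

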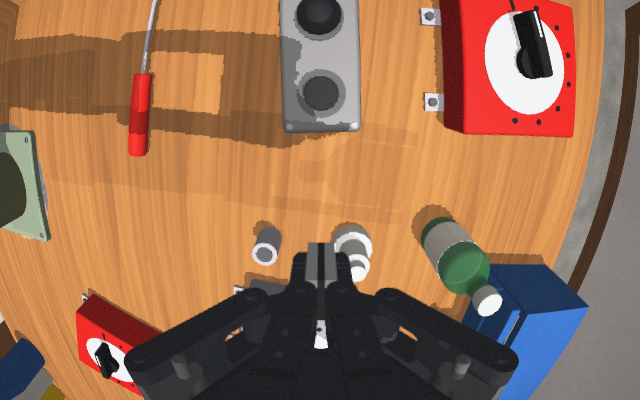

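Run:
```python
from h import *
W=ld("w11")
a=wray(W,321,93,.064);b=wray(W,319,14,.078);print(a,b,np.hypot(*(a-b)[:2]))
```

```text
[0.54368043 0.1550589  0.064     ] [0.53451987 0.22433237 0.078     ] 0.06987652935086984
```

Call:
carry_out([
  {"xyz": [0.028, 0, 0], "rotation": [0, 0, 0], "jaw": -1},
  {"xyz": [0.056, -0.001, 0], "rotation": [0, 0, 0], "jaw": -1},
  {"xyz": [0.084, -0.0015, 0], "rotation": [0, 0, 0], "jaw": -1},
  {"xyz": [0.084, -0.0015, 0], "rotation": [0, 0, 0], "jaw": -1},
  {"xyz": [0.084, -0.0015, 0.02], "rotation": [0, 0, 0], "jaw": -1},
  {"xyz": [0.084, -0.0015, 0.04], "rotation": [0, 0, 0], "jaw": -1},
  {"xyz": [0.084, -0.0015, 0.06], "rotation": [0, 0, 0], "jaw": -1},
  {"xyz": [0.084, -0.0015, 0.08], "rotation": [0, 0, 0], "jaw": -1},
  {"xyz": [0.084, -0.0015, 0.093], "rotation": [0, 0, 0], "jaw": -1},
  {"xyz": [0.084, -0.0015, 0.093], "rotation": [0, 0, 0], "jaw": -1},
  {"xyz": [0.084, -0.0015, 0.093], "rotation": [0, 0, 0], "jaw": -1},
  {"xyz": [0.084, -0.0015, 0.093], "rotation": [0, 0, 0], "jaw": -1},
])

```text
time_s: 11.73
ee_pos: [0.5435, 0.1554, 0.1128]
tcp_rot: [2.097, 2.338, 0.002]
ft_force: [-0.2, -0.4, 0.2]
grip_width: -0.0001
```

```bash
python3 pic.py wrist w12;python3 pic.py scene s12 340 180 110 82
```

```text
11.7833 [0.5439 0.1555 0.1133] [2.096 2.338 0.003] [ 0.31 -0.77  0.68] [ 0.13  0.31  1.67 -0.    1.16  0.02]
11.8333 [0.544  0.1556 0.1135] [2.096 2.338 0.003] [-0.82  0.66 -0.16] [ 0.13  0.31  1.67 -0.    1.16  0.02]
```

View pics/w12.png

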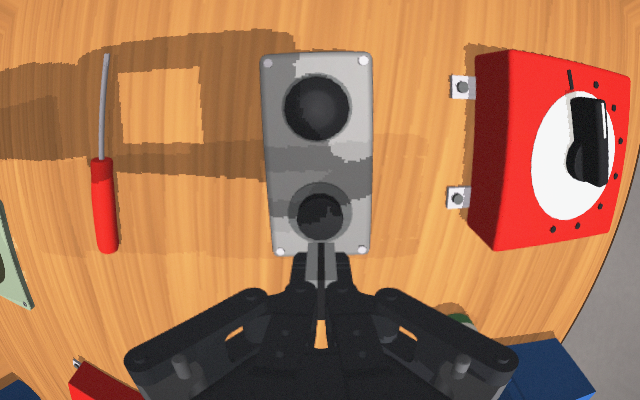

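View pics/s12.png

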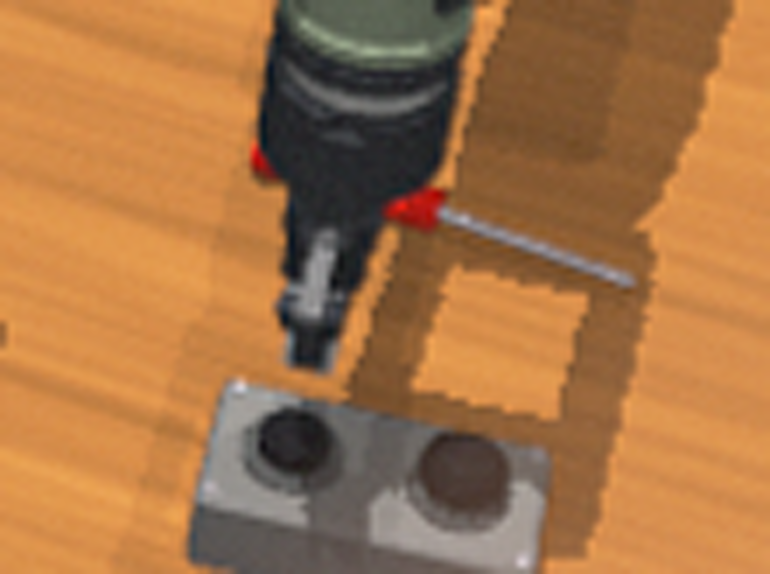

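Run:
```python
from h import *
W=ld("w12");S=ld("s12")
a=wray(W,320,216,.064);b=wray(W,317,106,.078);print(a,b,np.hypot(*(a-b)[:2]))
a=ray(S,340+295/7-.4,180+440/7-.4,.064);b=ray(S,340+463/7-.4,180+470/7-.4,.078);print(a,b)
```

```text
[0.54342538 0.15812417 0.064     ] [0.53390353 0.23045572 0.078     ] 0.07295558994343773
[0.54760964 0.15685203 0.064     ] [0.54525465 0.22977906 0.078     ]
```

Call:
carry_out([
  {"xyz": [0, 0, 0.01], "rotation": [0, 0, 0], "jaw": -1},
  {"xyz": [0, 0, 0.02], "rotation": [0, 0, 0], "jaw": -1},
  {"xyz": [0, 0, 0.03], "rotation": [0, 0, 0], "jaw": -1},
  {"xyz": [0, 0, 0.037], "rotation": [0, 0, 0], "jaw": -1},
  {"xyz": [0, 0, 0.04], "rotation": [0, 0, 0], "jaw": -1},
  {"xyz": [0, 0, 0.043], "rotation": [0, 0, 0], "jaw": -1},
  {"xyz": [0, 0, 0.043], "rotation": [0, 0, 0], "jaw": -1},
  {"xyz": [0, 0, 0.043], "rotation": [0, 0, 0], "jaw": -1},
])

```text
time_s: 12.5
ee_pos: [0.5428, 0.1555, 0.0689]
tcp_rot: [-2.097, -2.339, 0.0]
ft_force: [0.8, -0.1, -0.3]
grip_width: -0.0001
```

```bash
python3 pic.py wrist w13;python3 pic.py scene s13 340 180 110 82
```

```text
12.55 [0.5431 0.1555 0.0693] [2.097e+00 2.339e+00 1.000e-03] [-0.39  0.1   0.62] [0.13 0.37 1.7  0.   1.07 0.02]
12.6 [0.5432 0.1556 0.0695] [2.097e+00 2.339e+00 1.000e-03] [0.29 0.45 1.48] [ 0.13  0.37  1.7  -0.    1.07  0.02]
```

View pics/s13.png

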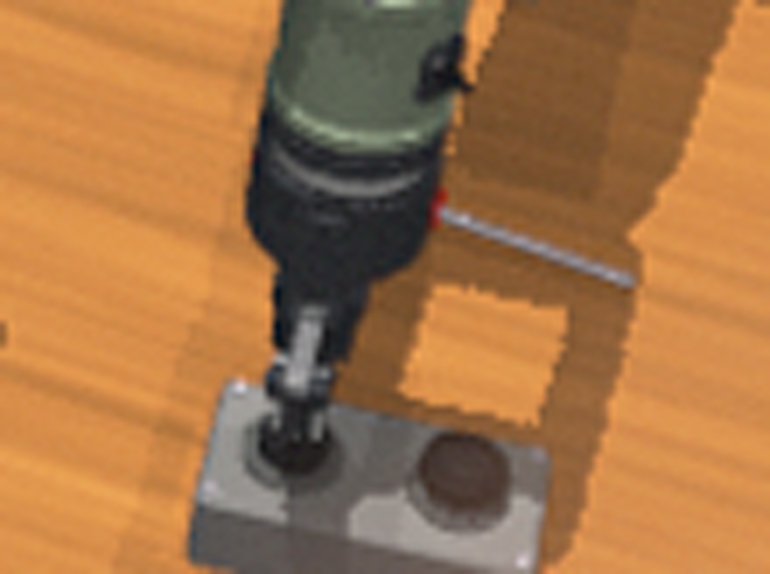

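View pics/w13.png

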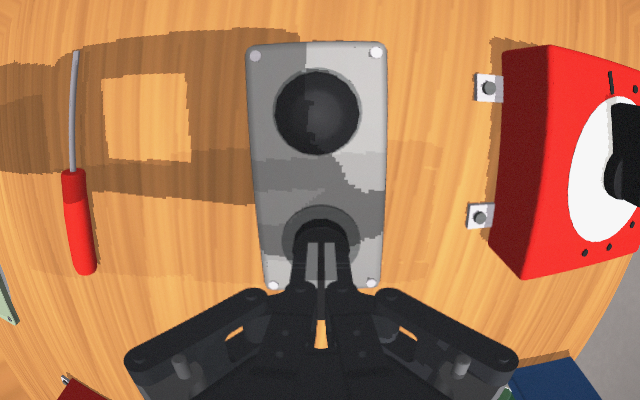

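Call:
carry_out([
  {"xyz": [0, 0, 0.0015], "rotation": [0, 0, 0], "jaw": -1},
  {"xyz": [0, 0, 0.003], "rotation": [0, 0, 0], "jaw": -1},
  {"xyz": [0, 0, 0.0045], "rotation": [0, 0, 0], "jaw": -1},
  {"xyz": [0, 0, 0.006], "rotation": [0, 0, 0], "jaw": -1},
  {"xyz": [0, 0, 0.0075], "rotation": [0, 0, 0], "jaw": -1},
  {"xyz": [0, 0, 0.0075], "rotation": [0, 0, 0], "jaw": -1},
])

```text
time_s: 13.1
ee_pos: [0.5429, 0.1555, 0.0615]
tcp_rot: [2.097, 2.339, 0.0]
ft_force: [-0.6, 0.2, 1.8]
grip_width: -0.0001
```

Call:
carry_out([
  {"xyz": [0, 0, 0.001], "rotation": [0, 0, 0], "jaw": -1},
  {"xyz": [0, 0, 0.001], "rotation": [0, 0, 0], "jaw": -1},
])

```text
time_s: 13.27
ee_pos: [0.5429, 0.1555, 0.0606]
tcp_rot: [2.097, 2.339, 0.0]
ft_force: [-1.2, -0.5, 3.1]
grip_width: 0.0
```

Call:
carry_out([
  {"xyz": [0, 0, 0.001], "rotation": [0, 0, 0], "jaw": -1},
  {"xyz": [0, 0, 0.001], "rotation": [0, 0, 0], "jaw": -1},
])

```text
time_s: 13.43
ee_pos: [0.5429, 0.1555, 0.0596]
tcp_rot: [2.097, 2.339, 0.0]
ft_force: [-0.9, 0.2, 3.7]
grip_width: 0.0001
```

Call:
carry_out([
  {"xyz": [0, 0, 0.0008], "rotation": [0, 0, 0], "jaw": -1},
  {"xyz": [0, 0, 0.0008], "rotation": [0, 0, 0], "jaw": -1},
])

```text
time_s: 13.6
ee_pos: [0.5429, 0.1555, 0.0588]
tcp_rot: [2.097, 2.339, 0.0]
ft_force: [-0.8, 0.3, 4.6]
grip_width: -0.0001
```

Call:
carry_out([
  {"xyz": [0, 0, 0.0007], "rotation": [0, 0, 0], "jaw": -1},
  {"xyz": [0, 0, 0.0007], "rotation": [0, 0, 0], "jaw": -1},
])

```text
time_s: 13.77
ee_pos: [0.5429, 0.1555, 0.0581]
tcp_rot: [2.097, 2.339, 0.0]
ft_force: [-1.0, -0.5, 5.1]
grip_width: -0.0001
```

Call:
carry_out([
  {"xyz": [0, 0, 0.0005], "rotation": [0, 0, 0], "jaw": -1},
  {"xyz": [0, 0, 0.0005], "rotation": [0, 0, 0], "jaw": -1},
])

```text
time_s: 13.93
ee_pos: [0.5429, 0.1555, 0.0578]
tcp_rot: [2.097, 2.339, 0.0]
ft_force: [-1.7, 0.3, 5.0]
grip_width: -0.0
```

Call:
carry_out([
  {"xyz": [0, 0, 0.0005], "rotation": [0, 0, 0], "jaw": -1},
  {"xyz": [0, 0, 0.0005], "rotation": [0, 0, 0], "jaw": -1},
])

```text
time_s: 14.1
ee_pos: [0.5429, 0.1555, 0.0577]
tcp_rot: [2.097, 2.339, 0.0]
ft_force: [-1.6, -0.7, 7.8]
grip_width: 0.0001
```

The end stop is felt: the force jumped from 5.0 to 7.8 N and z stuck at 57.7 mm, so the button is fully in. I'll lift straight off and check.

Call:
carry_out([
  {"xyz": [0, 0, -0.005], "rotation": [0, 0, 0], "jaw": -1},
  {"xyz": [0, 0, -0.01], "rotation": [0, 0, 0], "jaw": -1},
  {"xyz": [0, 0, -0.02], "rotation": [0, 0, 0], "jaw": -1},
  {"xyz": [0, 0, -0.04], "rotation": [0, 0, 0], "jaw": -1},
  {"xyz": [0, 0, -0.07], "rotation": [0, 0, 0], "jaw": -1},
  {"xyz": [0, 0, -0.1], "rotation": [0, 0, 0], "jaw": -1},
  {"xyz": [-0.03, 0, -0.12], "rotation": [0, 0, 0], "jaw": -1},
  {"xyz": [-0.06, 0, -0.14], "rotation": [0, 0, 0], "jaw": -1},
  {"xyz": [-0.08, 0, -0.15], "rotation": [0, 0, 0], "jaw": -1},
  {"xyz": [-0.08, 0, -0.15], "rotation": [0, 0, 0], "jaw": -1},
  {"xyz": [-0.08, 0, -0.15], "rotation": [0, 0, 0], "jaw": -1},
])

```text
time_s: 15.02
ee_pos: [0.5519, 0.0752, 0.208]
tcp_rot: [2.099, 2.336, 0.002]
ft_force: [-0.1, 0.1, 0.1]
grip_width: 0.0002
```

```bash
python3 pic.py wrist w14;python3 pic.py scene s14 230 140 220 150
python3 - <<'E'
from h import *
T=ld("scene0")["pixels"][220:285,350:430].astype(int);U=ld("s14")["pixels"][220:285,350:430].astype(int);print(np.abs(T-U).max(2).mean())
E
```

```text
15.0667 [0.551  0.0761 0.2068] [-2.098 -2.337 -0.   ] [-0.14  0.37 -0.8 ] [-0.02  0.19  1.61  0.    1.34 -0.13]
15.1167 [0.5505 0.0765 0.2061] [-2.096e+00 -2.338e+00  1.000e-03] [-0.61  0.24  0.47] [-0.02  0.19  1.62  0.    1.34 -0.13]
14.056346153846153
```

View pics/s14.png

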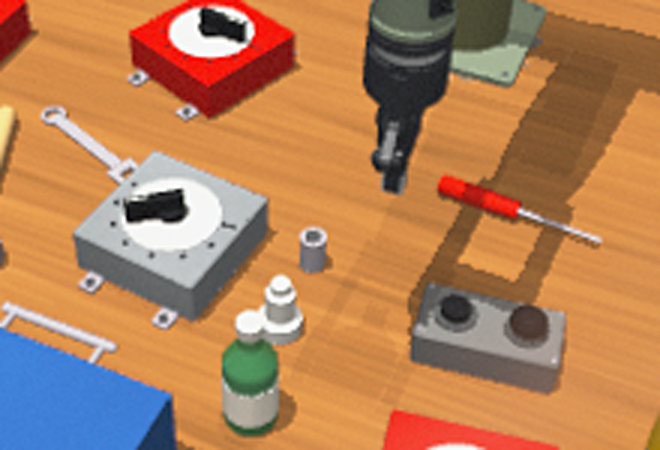

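View pics/w14.png

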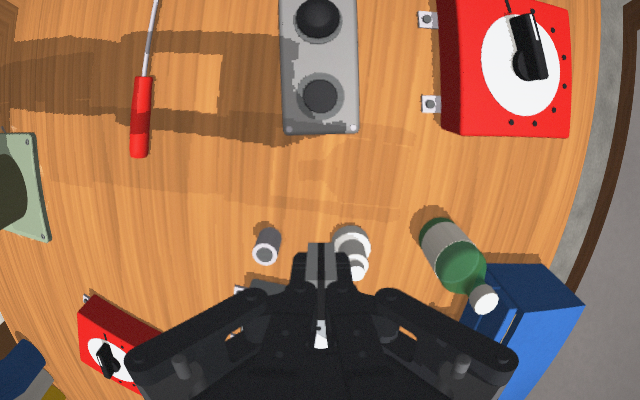

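The selector is still on step 5, the start button is out again, the box hasn't moved, and the arm touches nothing. Handing in.

```bash
python3 -c "
from cell import r
print(r.sign_off())"
```

```text
the job is handed in; nothing more can be done
None
```

The selector is at step 5 and the start button has been pressed fully in and let go. I handed the job in at about 15 s of robot time; the hand-in gives no verdict.

- **Selector:** the handle started at step 2. I pushed it round with the shut fingertips for three clicks (3, 4, 5), checking each click in the wrist camera. Then I backed the finger off and saw the pointer resting on the fifth dot.
- **Start button:** I pressed the flat button slowly until it reached its end stop, where the force rose from 5.0 to 7.8 N and the tool stopped going down. Then I lifted straight off.
- **Last pictures:** the handle is still at step 5, the start button is out again and the stop button was not touched. The push-button box and the bystanders in view show no visible shift. The force on the tool was near zero.

Three checks disagreed:
- **Fingertip height:** the pictures showed the shut fingertips at about the tool origin's height, not 25 mm ahead as stated. I went by the pictures, and the button contact agreed with them.
- **Scene camera:** its positions were about 3 to 5 mm off from the other two cameras, and up to about 11 mm for the stop button. I relied on the top and wrist views.
- **Picture comparison:** a simple before-and-after pixel difference around the push-button box was no use as a check, because the arm's shadow changed the picture. The box's position is therefore judged by eye.

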